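Tare the balance and print its zero

ROBOT

A 6-joint arm with a two-finger parallel gripper is mounted at the origin on the work surface. World frame = base frame: x ahead of the robot, y to its left, z up, the work surface at z = 0. Lengths are in m, angles in rad, forces in N, time in s.
With the tool pointing down it reaches from about 0.4 to 0.925 m from the base axis. Payload 3.4 kg.
Tool frame: the origin (TCP) lies between the finger pads; the fingertips stand 22 mm ahead of it and the grasp point (between the pads) lies 3 mm ahead of it; y points along the fingers, z is the direction in which the jaws open and shut, and the axes are right-handed (so a half turn about y gives the same grasp; the last joint's range is limited). The gripper opens to 85 mm and grips with 20 to 120 N. Pads are 22 mm wide; open, the fingers measure 114 mm over their backs; the gripper's body (76 mm by 85 mm) begins 54 mm behind the grasp point. The pads swing forward as they close: fully open they stand 13 mm farther back than shut.
Start: joints at [-1.228, 0.307, 1.506, -0, 1.328, -0.073], TCP at [0.232, -0.526, 0.253] pointing down, gripper open.
Joint ranges: [-3.12, 3.12], [-1.05, 2.28], [0.14, 2.33], [-1.42, 4.57], [0.1, 2.73], [-2.68, 2.68]. Speed limits (rad/s): [2.57, 2.57, 3.14, 3.14, 3.14, 3.14].

INTERFACE

Orientations are given as a rotation vector (axis times angle).
In Python, from plant import r, viewer, order gives the robot as it stands.
- The arm moves only by the shell command python3 -m crank 'ROWS' [FORCE]. ROWS is JSON, a list of rows, each a list of 7 numbers: the finger opening in cm, from 0 to 8.54, then the shift along the tool's x, y, z in cm, then the turn, a rotation vector about the tool's x, y, z in rad. In form: [[fingers, tx, ty, tz, wx, wy, wz], ...]. A call has 1 to 12 rows; each row shifts and turns the pose as measured when the row begins, along the tool's axes as they then stand; what a row does not reach is not made up. A row lasts 1/8 s, in which the tool goes at most 62.5 mm and 10.7 degrees, less where a joint would pass 70% of its speed; a pose out of reach is approached as far as the arm can. A call with a gripper value outside its range is refused whole. The fingers move at their own pace and stop on an object; FORCE is the grip in N (left out, the last holds). Time passes only in rows, so rows that do not move let the fingers close. It gives the time, the measured TCP pose, the force and the opening at its end, in the units of the state.
- r.get_state(): the state, without advancing time (a new reading comes with each control period).
- viewer.snapshot(name): name is "side" or "top" or "wrist"; returns the picture (400x640x3 uint8, red, green, blue); there is no depth.
- viewer.camera_info(name): a dict with "camera_matrix" (3x3 intrinsics, pixels), "distortion" ([k1, k2, p1, p2, k3] as OpenCV has them; the pictures are not rectified), "extrinsics" (4x4, takes a point from camera to world coordinates); the wrist camera has in their place "mount" (4x4, takes a point from camera to tool coordinates, whose origin is the TCP and whose axes are the tool frame's). Camera axes: x right, y down, z forward; pixel columns grow to the right and rows downward; lengths in m; the calibration is good to about 2 mm. A picture is of the moment at which its call begins: read the wrist's pose just before it. camera_info takes no time and is no camera call.
- order.job_done(): hands the job in, once; it reports no verdict.
The state is a dict: "t": time; "q": joint angles; "dq": joint speeds; "joint_torque": joint torques, N m; "eef_pos": TCP position; "tcp_rot": TCP orientation; "force": force on the tool from outside, world axes, zero at the start; "moment": the same for the moment, N m; "opening": opening from 0.0 (shut) to 1.0 (fully open).
Only numpy, scipy, OpenCV 4.12 (cv2) and the standard library are available. Lean on these libraries where they do the work, as an engineer would, in place of code of your own. Each camera call takes 0.05 s, during which the arm holds its last target.

TASK

An empty beaker stands on the laboratory balance: tap the blue tare key, then the green print key of the balance, and then the white paper-feed key on the small printer beside it to advance the slip. Tap each lightly with the fingertips, well down and then fully let go before the next, press none of the other keys, and do not shift the printer or touch the pan, the beaker or the calibration weights.

Things in the scene. Friction and masses are not known exactly. Their poses are not given: they have to be found in the camera images.
- balance: White laboratory balance, fixed, 325 mm deep (x), 210 wide (y), 65 high. Origin: on the bench under the middle of its key row; x to its back, y along the keys, z up. Front edge at x = -45 mm. The dark key panel, 48 mm high at the key row, rises 0.14 rad to the back. Keys, y in mm: red power +67.5, blue tare +22.5, white mode -22.5, green print -67.5. Display behind them, x = 60 mm.
- pan: Round bright steel weighing pan of the balance, 140 mm across and 7 mm thick, its top 80 mm above the bench, centred 175 mm behind the key row. Origin: centre of its underside. Not to be touched.
- tare_key_top (a point): Centre of the top face of the blue tare key, flat rubber key 26 mm wide (along its device's y) by 18 mm deep (x), standing 9 mm proud of the panel, on the balance's sloped panel. Its z axis is square to the panel (leaning 0.14 rad from vertical towards the front of the balance) and is the line along which the key moves.
- tare_key (a joint): Travel of the blue tare key; sprung: 0 when up, 0.006 m when fully down; it takes about 1.5 N to start and 8 N to bottom out, counts as pressed from 2 mm (about 4 N) and springs back when let go. It bottoms hard: come down slowly (20 mm/s or less) and stop at about 5 N.
- print_key_top (a point): Centre of the top face of the green print key, flat rubber key 26 mm wide (along its device's y) by 18 mm deep (x), standing 9 mm proud of the panel, on the balance's sloped panel; same axes as the tare key.
- print_key (a joint): Travel of the green print key; sprung: 0 when up, 0.006 m when fully down; it takes about 1.5 N to start and 8 N to bottom out, counts as pressed from 2 mm (about 4 N) and springs back when let go. It bottoms hard: come down slowly (20 mm/s or less) and stop at about 5 N.
- feed_key_top (a point): Centre of the top face of the white paper-feed key of the printer, flat rubber key 26 mm wide (along its device's y) by 18 mm deep (x), standing 9 mm proud of the panel; its panel is level, 49 mm above the bench, so the key moves straight down.
- feed_key (a joint): Travel of the white feed key; sprung: 0 when up, 0.006 m when fully down; it takes about 1.5 N to start and 8 N to bottom out, counts as pressed from 2 mm (about 4 N) and springs back when let go. It bottoms hard: come down slowly (20 mm/s or less) and stop at about 5 N.
- printer: Small grey slip printer, 180 mm deep (x), 115 wide (y), about 0.9 kg, loose on rubber feet left or right of the balance. Origin: on the bench under the middle of its two keys; x to its back, y along the keys. White feed key at y = +28 mm, orange on-line key at -28. Front edge x = -35 mm; dark paper cover from x = 45 mm back, 69 mm high; a slip sticks out to 96 mm.
- power_key (a joint): Travel of the red power key of the balance (same size and spring as the tare key). Leave it alone.
- mode_key (a joint): Travel of the white mode key of the balance, between the tare and print keys (same size and spring). Leave it alone.
- online_key (a joint): Travel of the orange on-line key of the printer (same size and spring). Leave it alone.
- beaker: Empty clear glass beaker, 54 mm across the rim, 62 mm high, 50 g, standing loose near the middle of the weighing pan. Origin: centre of its underside.
- weight_200: Steel 200 g calibration weight with a knob, 31 mm across, 50 mm high, standing on the bench between the balance and the printer. Origin: centre of its underside.
- weight_100: Brass 100 g calibration weight with a knob, 25 mm across, 40 mm high, standing near the other weight. Origin: centre of its underside.
There are look-alikes about, which are no part of the job. Several things look just like the weight_100: the one meant starts farthest to the robot's left.

How it is judged:
On the way, in this order (a step that is already met when the one before it is completed fails the run):
1. the blue tare key is pressed, alone (value of joint tare_key above 0.002 m and value of joint each of print_key, feed_key below 0.001 m and contact force between the fingers and balance above 0.5 N), for 0.05 s.
2. the tare key has sprung back up, with nothing else pressed (value of joint each of tare_key, print_key, feed_key below 0.001 m), for 0.1 s.
3. the green print key is pressed, alone (value of joint print_key above 0.002 m and value of joint each of tare_key, feed_key below 0.001 m and contact force between the fingers and balance above 0.5 N), for 0.05 s.
4. the print key has sprung back up, with nothing else pressed (all of step 2), for 0.1 s.
5. the white feed key of the printer is pressed, alone (value of joint feed_key above 0.002 m and value of joint each of tare_key, print_key below 0.001 m and contact force between the fingers and printer above 0.5 N), for 0.05 s.
At the end, for the whole second after the job is handed in: All six keys are up again (less than 1 mm down); the printer stands level within 10 mm of where it was; the beaker stands upright on the pan and both weights stand within 10 mm of where they were; everything is at rest (all of step 4 and value of joint each of power_key, mode_key, online_key below 0.001 m and distance of each of printer, beaker, weight_200, weight_100 from where it was at the start of the episode below 0.01 m and angle between each of printer, beaker's own z axis and vertical below 0.1 rad and distance between beaker and pan below 0.04 m and linear speed of each of printer, beaker, weight_200, weight_100 below 0.02 m/s); the robot touches nothing.
It fails at once if another key (power, mode or on-line) is pressed by 1.5 mm or more (value of joint any of power_key, mode_key, online_key above 0.0015 m).
It fails at once if the robot presses the balance or the printer with more than 25 N: not a light touch (contact force between any of the fingers, the arm and balance above 25 N or contact force between any of the fingers, the arm and printer above 25 N).
It fails at once if the robot touches the weighing pan, the beaker or a weight (contact force between any of the fingers, the arm and pan above 0.3 N or contact force between any of the fingers, the arm and beaker above 0.3 N or contact force between any of the fingers, the arm and weight_200 above 0.3 N or contact force between any of the fingers, the arm and weight_100 above 0.3 N).
It fails at once if the beaker or a weight is moved more than 10 mm (distance of any of beaker, weight_200, weight_100 from where it was at the start of the episode above 0.01 m).
It fails at once if the printer is shoved, lifted or tipped: moved more than 10 mm or tilted more than 0.1 rad (distance of printer from where it was at the start of the episode above 0.01 m or angle between printer's own z axis and vertical above 0.1 rad).
It also fails if it takes over 48 s, if anything falls off the work surface, if the arm or the gripper's body presses on something with over 40 N, if the wrist force passes 120 N, or if a joint passes its speed limit or range.

## Working session

There is one attempt and no reset: what is moved stays moved. The work goes in short steps, Python scripts to look and compute and a shell command to move; the robot and the scene stay as the last step left them, time stands still between calls to the robot, and variables do not carry over. Pictures are saved under pics/ and viewed, and the job is handed in when it is done.

```bash
ls; mkdir -p pics; python3 - <<'E'
from plant import r, viewer, order
import cv2, numpy as np
s=r.get_state()
for k,v in s.items(): print(k,np.round(v,4))
for n in ("top","side","wrist"):
    im=viewer.snapshot(n); cv2.imwrite(f"pics/{n}0.png",im[:,:,::-1])
    c=viewer.camera_info(n)
    for k,v in c.items(): print(n,k,np.round(v,4).tolist())
E
```

```text
pics
t 0.0
q [-1.2285  0.3076  1.5077  0.      1.3284 -0.0735]
dq [-0.0012 -0.0003  0.0005  0.0015 -0.0024 -0.0012]
joint_torque [-4.00000e-04 -4.57553e+01 -2.51915e+01  1.00000e-04  1.35000e-02
  0.00000e+00]
eef_pos [ 0.232  -0.5254  0.2524]
tcp_rot [-0.4206  1.9944 -1.9903]
force [-0.2485  0.3126  0.5647]
moment [ 0.0176  0.0249 -0.0449]
opening 1.001
top camera_matrix [[388.7704, 0.0, 318.2537], [0.0, 388.7704, 197.8232], [0.0, 0.0, 1.0]]
top distortion [-0.0685, 0.0, 0.0, 0.0, 0.0]
top extrinsics [[0.0185, -0.9989, 0.043, 0.5026], [-0.9997, -0.0191, -0.0124, -0.0022], [0.0132, -0.0427, -0.999, 0.816], [0.0, 0.0, 0.0, 1.0]]
side camera_matrix [[403.5595, 0.0, 315.091], [0.0, 403.5595, 191.4532], [0.0, 0.0, 1.0]]
side distortion [-0.057, 0.0, 0.0, 0.0, 0.0]
side extrinsics [[-0.9947, -0.0303, 0.0986, 0.4742], [-0.1006, 0.4944, -0.8634, 0.5882], [-0.0226, -0.8687, -0.4949, 0.429], [0.0, 0.0, 0.0, 1.0]]
wrist camera_matrix [[346.3544, 0.0, 310.9074], [0.0, 346.3544, 207.744], [0.0, 0.0, 1.0]]
wrist distortion [0.0161, 0.0, 0.0, 0.0, 0.0]
wrist mount [[0.001, 0.9589, 0.2839, -0.0717], [-0.0015, -0.2839, 0.9589, -0.1214], [1.0, -0.0014, 0.0012, -0.0007], [0.0, 0.0, 0.0, 1.0]]
```

View pics/top0.png

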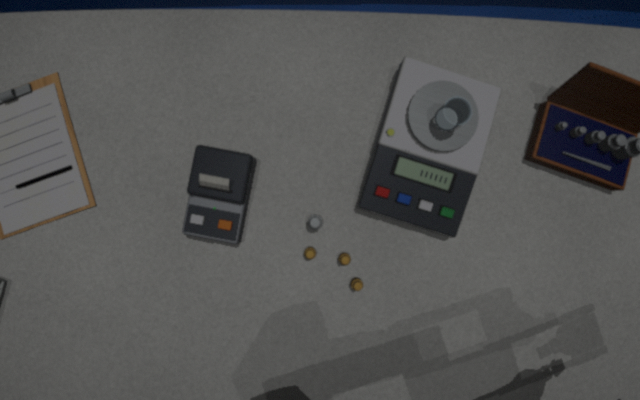

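View pics/side0.png

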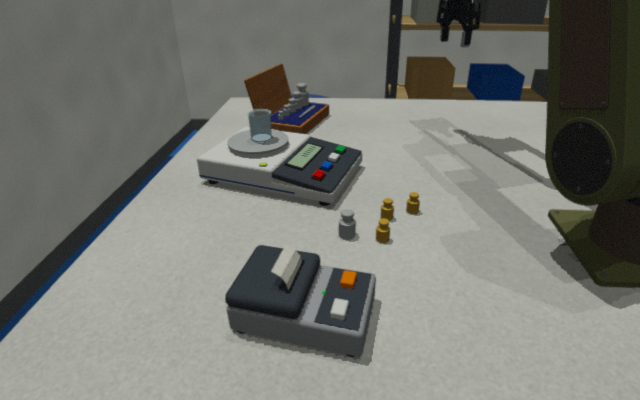

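View pics/wrist0.png

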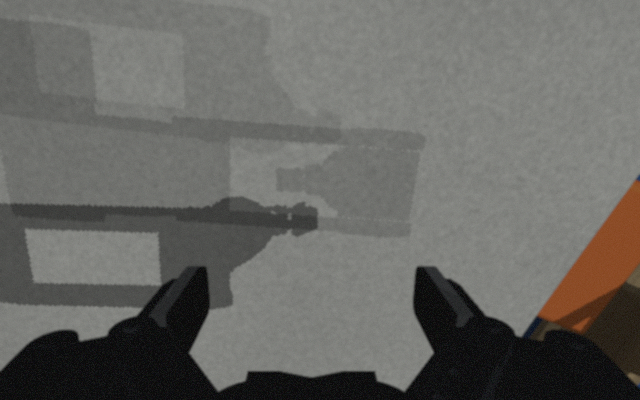

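The top view shows the balance keys at red (383,192), blue (404,199), white mode (426,205) and green (447,212). The printer's white feed key is at (197,219), with the orange key at (225,225). The three brass weights are at (310,253), (344,259) and (357,285). The one at (310,253) is farthest left, so it is weight_100, and I will keep clear of all of them.

Next I'll enlarge a crop to confirm and measure the keys by colour.

```bash
cat > h.py <<'E'
import cv2, numpy as np
from plant import r, viewer, order
from scipy.spatial.transform import Rotation as R
def ray(n,uv,T=None):
    c=viewer.camera_info(n)
    p=cv2.undistortPoints(np.array([[uv]],float),np.array(c["camera_matrix"]),np.array(c["distortion"]))[0,0]
    E=np.array(c["extrinsics"]) if T is None else T@np.array(c["mount"])
    return E[:3,3],E[:3,:3]@np.array([p[0],p[1],1])
def onz(n,uv,z,T=None):
    o,d=ray(n,uv,T); return o+d*(z-o[2])/d[2]
def tri(r1,r2):
    (a,d),(b,e)=r1,r2
    d=d/np.linalg.norm(d);e=e/np.linalg.norm(e)
    t=np.linalg.lstsq(np.c_[d,-e],b-a,rcond=None)[0]
    p,q=a+d*t[0],b+e*t[1]; return (p+q)/2,np.linalg.norm(p-q)
HSV=dict(red=((170,120,50),(180,255,255)),red2=((0,150,50),(6,255,255)),blue=((105,120,50),(125,255,255)),green=((60,120,40),(85,255,255)),orange=((8,180,120),(18,255,255)),white=((0,0,120),(180,60,255)))
def blobs(im,col,box):
    x0,y0,x1,y1=box
    hsv=cv2.cvtColor(im[y0:y1,x0:x1],cv2.COLOR_RGB2HSV)
    m=cv2.inRange(hsv,*[np.array(v) for v in HSV[col]])
    n,l,st,ce=cv2.connectedComponentsWithStats(m)
    return [(np.round(ce[i]+[x0,y0],2).tolist(),int(st[i,4])) for i in range(1,n) if st[i,4]>=20]
E
python3 - <<'E'
from h import *
t=cv2.imread("pics/top0.png");s=cv2.imread("pics/side0.png")
a=cv2.resize(t[170:300,180:470],None,fx=2.7,fy=2.7,interpolation=cv2.INTER_CUBIC)
cv2.imwrite("pics/c1.png",np.clip(a*1.5,0,255).astype(np.uint8))
t=t[:,:,::-1].copy();s=s[:,:,::-1].copy()
for c in HSV:
    print(c,"top bal",blobs(t,c,(365,175,465,225)),"prn",blobs(t,c,(185,205,243,240)))
    print(c,"side bal",blobs(s,c,(300,140,360,185)),"prn",blobs(s,c,(322,265,372,325)))
E
```

```text
red top bal [] prn []
red side bal [] prn []
red2 top bal [([381.92, 191.53], 110)] prn []
red2 side bal [([318.11, 174.28], 81)] prn []
blue top bal [([403.95, 198.38], 127)] prn []
blue side bal [([326.02, 164.61], 88)] prn []
green top bal [([446.74, 211.92], 118)] prn []
green side bal [([339.89, 148.98], 66)] prn []
orange top bal [] prn []
orange side bal [] prn [([348.09, 277.32], 171)]
white top bal [] prn []
white side bal [([347.03, 142.95], 193), ([307.5, 153.39], 250), ([333.33, 155.46], 46), ([357.52, 181.21], 29)] prn [([341.86, 270.89], 411), ([366.02, 303.92], 101), ([339.02, 306.47], 231)]
```

View pics/c1.png

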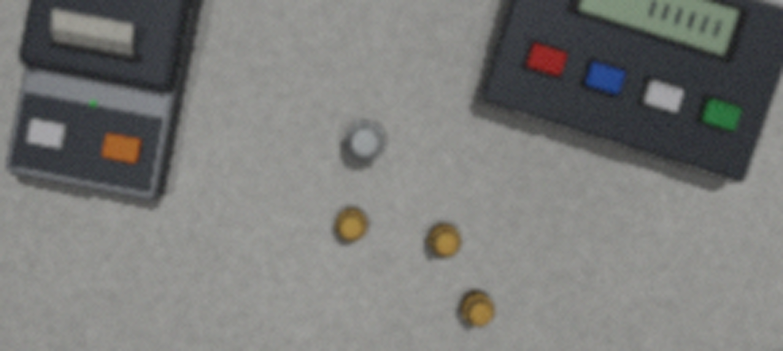

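The crop confirms the layout. Blue tare is second from the left on the balance and green print is far right. The white feed key is left of the orange one at about (197,219.5), and the brass weights stand clear of the keys.

```bash
sed -i 's/orange=((8,180,120)/orange=((8,150,80)/; s/white=((0,0,120)/white=((0,0,95)/' h.py; python3 - <<'E'
from h import *
t=cv2.imread("pics/top0.png")[:,:,::-1].copy()
print(blobs(t,'white',(187,210,208,228)),blobs(t,'orange',(210,212,240,236)),blobs(t,'white',(415,195,437,216)))
P={}
for n,uv,su in (("red",(381.92,191.53),(318.11,174.28)),("blue",(403.95,198.38),(326.02,164.61)),("green",(446.74,211.92),(339.89,148.98)),("feed",(196.8,219.3),(339.5,305)),("orange",(224.8,225.2),(348.1,277.3))):
    P[n]=onz("top",uv,.058 if n in("feed","orange") else .0565)
    q,e=tri(ray("top",uv),ray("side",su))
    print(n,np.round(P[n],4),"tri",np.round(q,4),round(e,4))
d=P["red"]-P["green"];print(np.linalg.norm(d),np.arctan2(d[1],d[0])-np.pi/2, np.linalg.norm(P["blue"]-P["green"]))
d=P["feed"]-P["orange"];print(np.linalg.norm(d),np.arctan2(d[1],d[0])-np.pi/2)
for n,uv in (("w200",(315,222)),("w100",(310,253))): print(n,onz("top",uv,.045))
s=r.get_state();print(R.from_rotvec(s["tcp_rot"]).as_matrix().round(3), s["eef_pos"])
E
```

```text
[([196.38, 219.01], 87)] [([224.42, 224.32], 111)] [([425.53, 205.37], 81)]
red [ 0.55   -0.1364  0.0565] tri [ 0.55   -0.1369  0.0538] 0.0003
blue [ 0.5374 -0.1802  0.0565] tri [ 0.5373 -0.1807  0.0547] 0.0003
green [ 0.5122 -0.266   0.0565] tri [ 0.5121 -0.2671  0.0534] 0.0004
feed [0.4887 0.2248 0.058 ] tri [0.4888 0.2244 0.0592] 0.0002
orange [0.4783 0.1695 0.058 ] tri [0.4791 0.1698 0.0566] 0.0017
0.13495919743437199 -0.28382554679260763 0.08939291335739943
0.05626638846679138 -0.18502052800950342
w200 [ 0.48770847 -0.00618653  0.045     ]
w100 [0.42635698 0.00254022 0.045     ]
[[-0.915 -0.001  0.404]
 [-0.404  0.002 -0.915]
 [-0.    -1.    -0.002]] [ 0.23205339 -0.52555868  0.25257884]
```

Red to green measures 135.0 mm, exactly the spec, and feed to orange measures 56 mm, so the fix is good. I'll shut the fingers and turn so the pads line up with the key row, first yawing about tool y.

```bash
cat >> h.py <<'E'
KEY=dict(tare=[.5374,-.1802,.0565],print=[.5122,-.266,.0565],feed=[.4887,.2248,.058])
def goal(k,h):
    """TCP so that the tips are h (m) off key top along its axis"""
    yaw,tl=(-.284,.14) if k!="feed" else (-.185,0.)
    xb=np.array([np.cos(yaw),np.sin(yaw),0]);up=np.array([0,0,1.])
    n=up*np.cos(tl)-xb*np.sin(tl); y=-n; z=np.cross(-xb,[0,0,-1.]); x=np.cross(y,z)
    return np.array(KEY[k])+n*(h+.022), np.c_[x,y,z]
def plan(k,h):
    s=r.get_state(); p=np.array(s["eef_pos"]);M=R.from_rotvec(s["tcp_rot"]).as_matrix()
    g,G=goal(k,h)
    print("t",round(float(s["t"]),3),"p",p.round(4),"F",np.round(s["force"],2),"open",round(float(s["opening"]),3))
    print("shift cm",(M.T@(g-p)*100).round(2),"turn",R.from_matrix(M.T@G).as_rotvec().round(3))
E
python3 -m crank '[[0,0,0,0,0,0.175,0],[0,0,0,0,0,0.175,0],[0,0,0,0,0,0.175,0],[0,0,0,0,0,0.175,0],[0,0,0,0,0,0,0.14],[0,0,0,0,0,0,0]]' 20
python3 -c "
from h import *
plan('tare',.05)"
```

```text
t: 0.9
eef_pos: [0.232, -0.524, 0.2499]
tcp_rot: [-0.475, -2.094, 2.126]
force: [-0.9, -1.1, -0.5]
opening: -0.0
t 0.9 p [ 0.232  -0.524   0.2499] F [-0.86 -1.11 -0.49] open -0.0
shift cm [-15.8   14.78 -41.91] turn [ 0.003 -0.024  0.002]
```

```bash
python3 -m crank '[[0,-2.2,0,-5.8,0,-0.006,0],[0,-2.2,0,-5.8,0,-0.006,0],[0,-2.2,0,-5.8,0,-0.006,0],[0,-2.2,0,-5.8,0,-0.006,0],[0,-2.2,0,-5.8,0,0,0],[0,-2.2,0,-5.8,0,0,0],[0,-2.2,0,-5.8,0,0,0],[0,0,0,0,0,0,0]]'
python3 -c "
from h import *
plan('tare',.05)"
```

```text
t: 1.9
eef_pos: [0.5039, -0.1781, 0.2727]
tcp_rot: [-0.445, -2.094, 2.146]
force: [-1.7, -0.8, 0.0]
opening: 0.001
t 1.9 p [ 0.5039 -0.1781  0.2727] F [-1.67 -0.78  0.05] open 0.001
shift cm [-0.35 14.65 -0.83] turn [-0.006 -0.002  0.008]
```

```bash
python3 -m crank '[[0,-0.2,4,-0.3,0,0,0],[0,-0.1,4,-0.3,0,0,0],[0,-0.1,3,-0.2,0,0,0],[0,0,2,0,-0.006,0,0.008],[0,0,0.8,0,0,0,0],[0,0,0,0,0,0,0]]'
python3 - <<'E'
from h import *
plan('tare',.05)
for n in ("wrist","side"):
    cv2.imwrite(f"pics/{n}1.png",viewer.snapshot(n)[:,:,::-1])
E
```

```text
t: 2.65
eef_pos: [0.5291, -0.1813, 0.1336]
tcp_rot: [-0.448, -2.094, 2.154]
force: [0.2, 0.5, 0.1]
opening: -0.002
t 2.65 p [ 0.5291 -0.1813  0.1336] F [0.23 0.54 0.14] open -0.002
shift cm [ 0.32  0.54 -0.35] turn [-0.008  0.001  0.003]
```

View pics/wrist1.png

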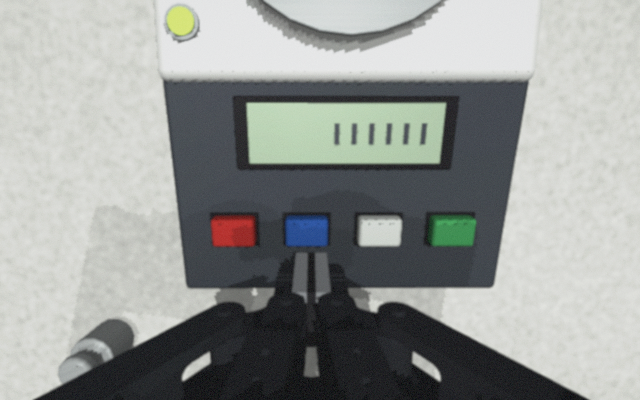

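View pics/side1.png

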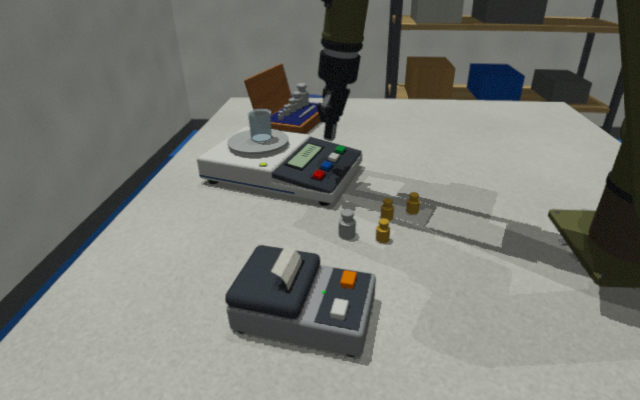

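In the wrist view the shut fingers at (311,260) point at the blue key (307,231), and the side view shows them clear above the key row. As a cross-check, I'll locate blue and green from the wrist image as well.

```bash
python3 - <<'E'
from h import *
im=cv2.imread("pics/wrist1.png")[:,:,::-1].copy()
s=r.get_state();T=np.eye(4);T[:3,:3]=R.from_rotvec(s["tcp_rot"]).as_matrix();T[:3,3]=s["eef_pos"]
for c,ut in (("blue",(403.95,198.38)),("green",(446.74,211.92)),("red2",(381.92,191.53))):
    b=max(blobs(im,c,(180,200,500,260)),key=lambda v:v[1]); uv=b[0]
    print(c,b,onz("wrist",uv,.0565,T).round(4),"tri",[np.round(v,4) for v in tri(ray("top",ut),ray("wrist",uv,T))])
plan('tare',.02)
E
```

```text
blue ([306.33, 230.43], 1368) [ 0.5388 -0.1817  0.0565] tri [array([ 0.5377, -0.1814,  0.0512]), np.float64(0.0002)]
green ([451.49, 230.39], 1332) [ 0.5136 -0.2673  0.0565] tri [array([ 0.5123, -0.2681,  0.0523]), np.float64(0.0012)]
red2 ([233.27, 230.65], 1265) [ 0.5514 -0.1388  0.0565] tri [array([ 0.5505, -0.1374,  0.051 ]), np.float64(0.0002)]
t 2.75 p [ 0.5297 -0.1814  0.1346] F [ 0.31 -0.16 -0.83] open -0.003
shift cm [ 0.39  3.63 -0.36] turn [-0.008  0.001  0.001]
```

The wrist and top views agree within 2 mm. I'll centre and come down to about 10 mm above the key.

```bash
python3 -m crank '[[0,0.2,1,-0.3,-0.004,0,0],[0,0.2,1,-0.1,-0.004,0,0],[0,0,0.6,0,0,0,0],[0,0,0,0,0,0,0]]'
python3 -c "
from h import *
plan('tare',0)"
```

```text
t: 3.25
eef_pos: [0.5313, -0.1777, 0.1085]
tcp_rot: [-0.454, -2.105, 2.149]
force: [0.9, 0.8, 0.5]
opening: -0.001
t 3.25 p [ 0.5313 -0.1777  0.1085] F [0.86 0.84 0.48] open -0.001
shift cm [0.08 3.04 0.07] turn [-0.     0.001 -0.003]
```

```bash
python3 -m crank '[[0,0.08,1,0.07,0,0,0],[0,0,0.7,0,0,0,0],[0,0,0.2,0,0,0,0],[0,0,0.2,0,0,0,0],[0,0,0,0,0,0,0]]'
python3 -c "
from h import *
plan('tare',0)"
```

```text
t: 3.88
eef_pos: [0.5336, -0.1792, 0.0861]
tcp_rot: [-0.455, -2.105, 2.15]
force: [-0.5, 0.6, 1.1]
opening: -0.001
t 3.875 p [ 0.5336 -0.1792  0.0861] F [-0.52  0.61  1.13] open -0.001
shift cm [ 0.03  0.78 -0.01] turn [-0.001  0.001 -0.003]
```

```bash
python3 -m crank '[[0,0,0.2,0,0,0,0],[0,0,0.2,0,0,0,0],[0,0,0.1,0,0,0,0]]'
python3 -c "
from h import *
plan('tare',0)"
```

```text
t: 4.25
eef_pos: [0.5346, -0.1796, 0.0813]
tcp_rot: [-0.456, -2.105, 2.15]
force: [-0.2, -0.0, 0.3]
opening: -0.001
t 4.25 p [ 0.5346 -0.1796  0.0813] F [-0.19 -0.04  0.3 ] open -0.001
shift cm [ 0.07  0.3  -0.02] turn [-0.001  0.001 -0.004]
```

```bash
python3 -m crank '[[0,0,0.15,0,0,0,0],[0,0,0.1,0,0,0,0]]'
python3 -m crank '[[0,0,0.1,0,0,0,0]]'
python3 -m crank '[[0,0,0.1,0,0,0,0]]'
python3 -c "
from h import *
plan('tare',0)"
```

```text
t: 4.5
eef_pos: [0.5351, -0.1797, 0.0788]
tcp_rot: [-0.456, -2.105, 2.15]
force: [0.0, 1.2, 1.9]
opening: 0.002
t: 4.62
eef_pos: [0.5352, -0.1797, 0.0778]
tcp_rot: [-0.456, -2.105, 2.15]
force: [-0.4, 0.2, 3.6]
opening: -0.001
t: 4.75
eef_pos: [0.5353, -0.1798, 0.077]
tcp_rot: [-0.456, -2.105, 2.151]
force: [0.3, 0.5, 2.9]
opening: -0.002
t 4.75 p [ 0.5353 -0.1798  0.077 ] F [0.34 0.49 2.94] open -0.002
shift cm [ 0.07 -0.14 -0.02] turn [-0.001  0.002 -0.004]
```

Contact was at TCP z of about 0.0785, so I'll press on to about 5 N.

```bash
python3 -m crank '[[0,0,0.1,0,0,0,0]]'
python3 -c "
from h import *
import time
print([np.round(r.get_state()['force'],1) for _ in range(3)])"
python3 -m crank '[[0,0,0.1,0,0,0,0]]'
```

```text
t: 4.88
eef_pos: [0.5354, -0.1798, 0.0762]
tcp_rot: [-0.456, -2.105, 2.151]
force: [-0.9, 0.6, 4.2]
opening: -0.001
[array([-0.9,  0.6,  4.2]), array([-0.9,  0.6,  4.2]), array([-0.9,  0.6,  4.2])]
t: 5.0
eef_pos: [0.5355, -0.1798, 0.0754]
tcp_rot: [-0.456, -2.105, 2.151]
force: [-1.3, 1.0, 4.7]
opening: 0.002
```

```bash
python3 -m crank '[[0,0,0.08,0,0,0,0]]'
python3 - <<'E'
from h import *
for n in ("wrist","side"):
    cv2.imwrite(f"pics/{n}2.png",viewer.snapshot(n)[:,:,::-1]); plan('tare',0)
a=cv2.resize(cv2.imread("pics/wrist2.png")[150:350,150:490],None,fx=2.3,fy=2.3)
cv2.imwrite("pics/w2c.png",a)
E
```

```text
t: 5.12
eef_pos: [0.5356, -0.1798, 0.0748]
tcp_rot: [-0.456, -2.105, 2.151]
force: [-2.8, 0.7, 5.9]
opening: 0.002
t 5.175 p [ 0.5356 -0.1799  0.0747] F [-2.35  1.17  6.12] open -0.003
shift cm [ 0.07 -0.37 -0.02] turn [-0.001  0.002 -0.004]
t 5.225 p [ 0.5356 -0.1799  0.0748] F [-1.4   1.13  5.34] open -0.0
shift cm [ 0.07 -0.37 -0.02] turn [-0.001  0.002 -0.004]
```

View pics/w2c.png

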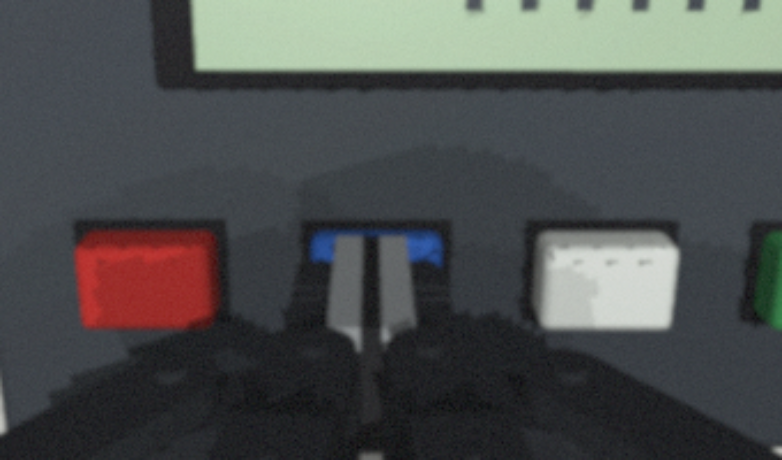

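The fingertips sit centred on the blue key (crop 375,250), which is well down compared with its red and white neighbours, at about 5.5–6 N. Now I'll let go fully.

```bash
python3 -m crank '[[0,0,-0.5,0,0,0,0],[0,0,-1,0,0,0,0],[0,0,-2,0,0,0,0],[0,0,0,0,0,0,0],[0,0,0,0,0,0,0]]'
python3 - <<'E'
from h import *
plan('print',.03)
cv2.imwrite("pics/wrist3.png",viewer.snapshot("wrist")[:,:,::-1])
E
```

```text
t: 5.85
eef_pos: [0.5307, -0.1784, 0.1104]
tcp_rot: [-0.457, -2.105, 2.151]
force: [0.6, 0.4, -0.2]
opening: -0.002
t 5.85 p [ 0.5307 -0.1784  0.1104] F [ 0.57  0.38 -0.2 ] open -0.002
shift cm [0.1  0.24 8.93] turn [-0.001  0.001 -0.005]
```

View pics/wrist3.png

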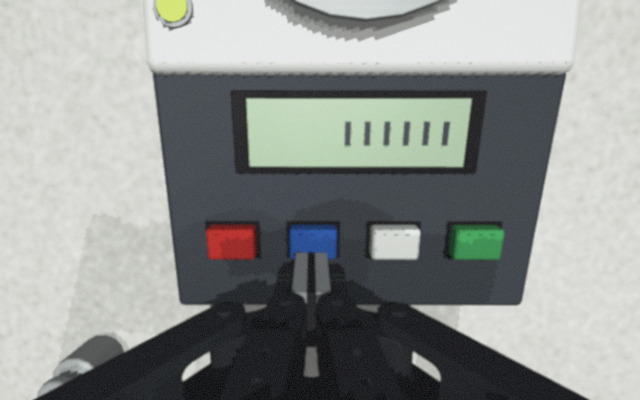

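The blue key (313,242) is up again, level with the red and white keys, and the force reads zero. Now I'll move over to green, staying 30 mm above the mode key.

```bash
python3 -m crank '[[0,0,0,3,0,0,0],[0,0,0,3,0,0,0],[0,0.1,0,2.6,0,0,0],[0,0,0,0,0,0,0],[0,0,0,0,0,0,0]]'
python3 - <<'E'
from h import *
plan('print',.0)
cv2.imwrite("pics/wrist4.png",viewer.snapshot("wrist")[:,:,::-1])
E
```

```text
t: 6.52
eef_pos: [0.5045, -0.2613, 0.1068]
tcp_rot: [-0.45, -2.107, 2.147]
force: [-0.2, 0.5, 0.0]
opening: 0.005
t 6.525 p [ 0.5045 -0.2613  0.1068] F [-0.15  0.52  0.  ] open 0.005
shift cm [-0.16  2.9   0.24] turn [0.001 0.002 0.   ]
```

View pics/wrist4.png

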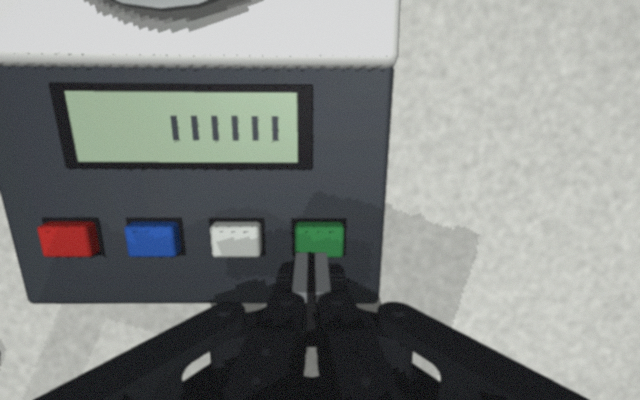

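The fingers (311,265) are in front of the green key (319,238), with 2–3 mm still to shift. I'll centre and come down.

```bash
python3 -m crank '[[0,-0.1,0.9,0.25,0,0,0],[0,0,0.8,0,0,0,0],[0,0,0.2,0,0,0,0],[0,0,0.2,0,0,0,0],[0,0,0,0,0,0,0]]'
python3 -c "
from h import *
plan('print',0)"
```

```text
t: 7.2
eef_pos: [0.5083, -0.2623, 0.084]
tcp_rot: [-0.445, -2.11, 2.147]
force: [-0.7, -0.3, -0.7]
opening: 0.001
t 7.2 p [ 0.5083 -0.2623  0.084 ] F [-0.7  -0.33 -0.68] open 0.001
shift cm [-0.09  0.59  0.25] turn [0.002 0.006 0.002]
```

```bash
python3 -m crank '[[0,-0.05,0.1,0.25,0,0,0],[0,0,0.1,0.1,0,0,0],[0,0,0.1,0,0,0,0]]'
python3 -c "
from h import *
plan('print',0)"
```

```text
t: 7.58
eef_pos: [0.5085, -0.2665, 0.0815]
tcp_rot: [-0.447, -2.109, 2.148]
force: [0.7, -0.0, 0.0]
opening: -0.002
t 7.575 p [ 0.5085 -0.2665  0.0815] F [ 0.74 -0.04  0.03] open -0.002
shift cm [ 0.01  0.33 -0.15] turn [0.002 0.006 0.001]
```

```bash
python3 -m crank '[[0,0,0.15,-0.05,0,0,0],[0,0,0.15,0,0,0,0],[0,0,0.1,0,0,0,0]]'
python3 -m crank '[[0,0,0.1,0,0,0,0]]'
python3 -m crank '[[0,0,0.1,0,0,0,0]]'
python3 -c "
from h import *
plan('print',0)"
```

```text
t: 7.95
eef_pos: [0.5092, -0.2663, 0.0776]
tcp_rot: [-0.447, -2.109, 2.148]
force: [-1.6, 0.6, 3.4]
opening: 0.001
t: 8.07
eef_pos: [0.5093, -0.2663, 0.0768]
tcp_rot: [-0.447, -2.109, 2.149]
force: [-1.4, 0.1, 3.8]
opening: 0.001
t: 8.2
eef_pos: [0.5094, -0.2663, 0.076]
tcp_rot: [-0.447, -2.109, 2.149]
force: [-1.6, 0.6, 4.2]
opening: 0.001
t 8.2 p [ 0.5094 -0.2663  0.076 ] F [-1.63  0.64  4.21] open 0.001
shift cm [ 0.02 -0.24 -0.11] turn [0.002 0.006 0.   ]
```

```bash
python3 -m crank '[[0,0,0.1,0,0,0,0]]'
python3 -m crank '[[0,0,0.06,0,0,0,0]]'
python3 - <<'E'
from h import *
plan('print',0)
cv2.imwrite("pics/w5c.png",cv2.resize(viewer.snapshot("wrist")[150:350,150:490,::-1],None,fx=2.3,fy=2.3));plan('print',0)
E
```

```text
t: 8.32
eef_pos: [0.5095, -0.2664, 0.0752]
tcp_rot: [-0.447, -2.109, 2.149]
force: [-1.6, 0.7, 5.4]
opening: 0.002
t: 8.45
eef_pos: [0.5096, -0.2664, 0.0747]
tcp_rot: [-0.448, -2.109, 2.149]
force: [-1.2, 0.2, 5.5]
opening: -0.004
t 8.45 p [ 0.5096 -0.2664  0.0747] F [-1.19  0.2   5.53] open -0.004
shift cm [ 0.01 -0.36 -0.11] turn [ 0.002  0.006 -0.   ]
t 8.5 p [ 0.5096 -0.2664  0.0747] F [-1.9   0.65  5.3 ] open 0.002
shift cm [ 0.01 -0.36 -0.11] turn [ 0.002  0.006 -0.   ]
```

View pics/w5c.png

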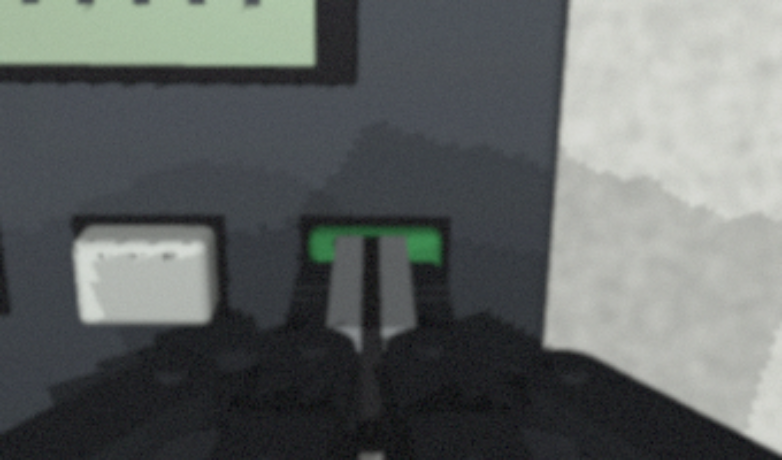

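The green key (crop 375,245) is well down at about 5.5 N, with the fingers centred and the mode key untouched. Releasing and lifting clear.

```bash
python3 -m crank '[[0,0,-0.5,0,0,0,0],[0,0,-1,0,0,0,0],[0,0,-2.5,0,0,0,0],[0,0,-3,0,0,0,0],[0,0,-3,0,0,0,0],[0,0,0,0,0,0,0]]'
python3 - <<'E'
from h import *
plan('feed',.08)
cv2.imwrite("pics/wrist6.png",viewer.snapshot("wrist")[:,:,::-1])
E
```

```text
t: 9.25
eef_pos: [0.4957, -0.2624, 0.1773]
tcp_rot: [-0.447, -2.109, 2.148]
force: [-0.1, 0.5, 0.6]
opening: -0.002
t 9.25 p [ 0.4957 -0.2624  0.1773] F [-0.1   0.46  0.63] open -0.002
shift cm [ 14.17  -0.19 -46.65] turn [-0.005 -0.093 -0.14 ]
```

View pics/wrist6.png

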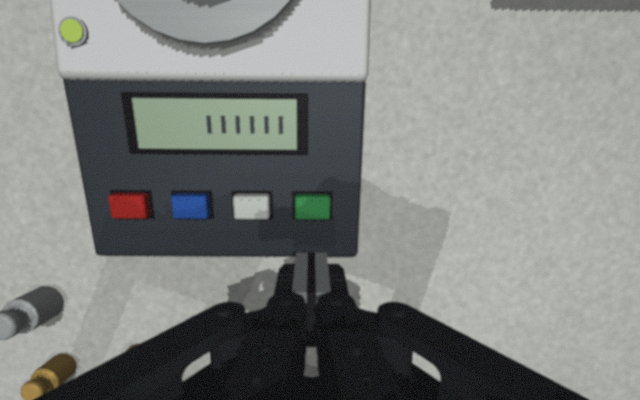

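All four balance keys are up and level. Now I'll make the tool vertical, turn it to the printer's yaw, and go across.

```bash
python3 -m crank '[[0,0,0,0,0,-0.093,0],[0,0,0,0,0,0,-0.14],[0,0,0,0,0,0,0]]'
python3 -c "
from h import *
plan('feed',.08)"
```

```text
t: 9.68
eef_pos: [0.4922, -0.2604, 0.1725]
tcp_rot: [-0.181, -2.112, 2.127]
force: [-0.1, -0.1, 0.8]
opening: -0.001
t 9.675 p [ 0.4922 -0.2604  0.1725] F [-0.06 -0.13  0.81] open -0.001
shift cm [  9.18   0.95 -47.65] turn [-0.009  0.002  0.012]
```

```bash
python3 -m crank '[[0,1,0,-5.2,0,0,0],[0,1,0,-5.2,0,0,0],[0,1,0,-5.2,0,0,0],[0,1,0,-5.2,0,0,0],[0,1,0,-5.2,0,0,0],[0,1,0,-5.2,0,0,0],[0,1,0,-5.2,0,0,0],[0,1,0,-5.2,0,0,0],[0,0.5,0,-2,0,0,0],[0,0,0,0,0,0,0]]'
python3 -c "
from h import *
plan('feed',.06)"
```

```text
t: 10.92
eef_pos: [0.4785, 0.1965, 0.16]
tcp_rot: [-0.183, -2.121, 2.117]
force: [-0.1, -0.1, 0.7]
opening: 0.002
t 10.925 p [0.4785 0.1965 0.16  ] F [-0.1  -0.07  0.69] open 0.002
shift cm [-0.5   1.99 -2.97] turn [0.001 0.    0.013]
```

```bash
python3 -m crank '[[0,-0.3,0,-1.7,0,0,0],[0,-0.2,0.6,-1.3,0,0,0.013],[0,0,1,0,0,0,0],[0,0,0,0,0,0,0]]'
python3 - <<'E'
from h import *
plan('feed',.0)
s=r.get_state();T=np.eye(4);T[:3,:3]=R.from_rotvec(s["tcp_rot"]).as_matrix();T[:3,3]=s["eef_pos"]
im=viewer.snapshot("wrist");cv2.imwrite("pics/wrist7.png",im[:,:,::-1])
b=blobs(im,'white',(200,150,420,270)); o=blobs(im,'orange',(200,150,520,290));print(b,o)
for q in b+o: print(q,onz("wrist",q[0],.058,T).round(4))
E
```

```text
t: 11.42
eef_pos: [0.4888, 0.224, 0.1415]
tcp_rot: [-0.2, -2.123, 2.123]
force: [-0.0, 0.3, 0.1]
opening: 0.002
t 11.425 p [0.4888 0.224  0.1415] F [-0.01  0.31  0.09] open 0.002
shift cm [ 0.02  6.15 -0.08] turn [ 0.    -0.003 -0.   ]
[([267.52, 196.52], 11894), ([310.08, 222.8], 1123), ([393.51, 264.38], 565), ([348.4, 267.14], 43)] [([398.84, 220.46], 1212)]
([267.52, 196.52], 11894) [0.5115 0.2468 0.058 ]
([310.08, 222.8], 1123) [0.49   0.2245 0.058 ]
([393.51, 264.38], 565) [0.4519 0.1768 0.058 ]
([348.4, 267.14], 43) [0.4555 0.2058 0.058 ]
([398.84, 220.46], 1212) [0.4811 0.1699 0.058 ]
```

View pics/wrist7.png

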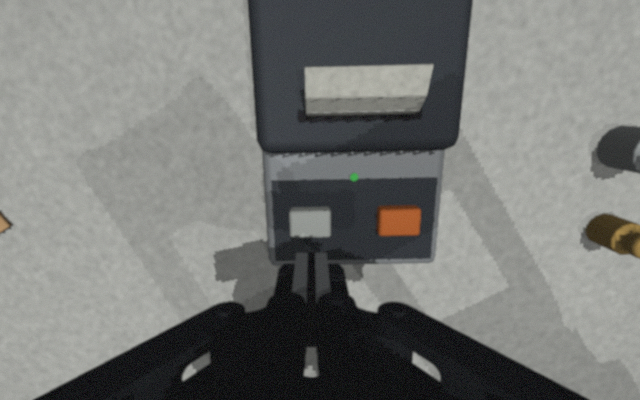

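The white feed key is at (310,223), which the wrist view puts at (0.490, 0.2245), matching the top view. The orange key is off to the right at (399,220). Coming down.

```bash
python3 -m crank '[[0,0,1.5,-0.05,0,0,0],[0,0,1.5,0,0,0,0],[0,0,1.2,0,0,0,0],[0,0,0.4,0,0,0,0],[0,0,0.2,0,0,0,0],[0,0,0,0,0,0,0]]'
python3 -c "
from h import *
plan('feed',0)"
```

```text
t: 12.22
eef_pos: [0.4891, 0.2236, 0.09]
tcp_rot: [-0.201, -2.122, 2.122]
force: [-0.0, 0.1, 0.2]
opening: 0.001
t 12.225 p [0.4891 0.2236 0.09  ] F [-0.03  0.11  0.18] open 0.001
shift cm [ 0.06  1.   -0.11] turn [-0.    -0.004  0.   ]
```

```bash
python3 -m crank '[[0,0.05,0.2,-0.1,0,0,0],[0,0,0.2,0,0,0,0],[0,0,0.15,0,0,0,0],[0,0,0.1,0,0,0,0]]'
python3 -m crank '[[0,0,0.1,0,0,0,0]]'
python3 -m crank '[[0,0,0.1,0,0,0,0]]'
python3 -c "
from h import *
plan('feed',0)"
```

```text
t: 12.72
eef_pos: [0.4896, 0.2252, 0.0843]
tcp_rot: [-0.203, -2.124, 2.122]
force: [0.0, -0.6, -0.2]
opening: 0.0
t: 12.85
eef_pos: [0.4896, 0.2252, 0.0832]
tcp_rot: [-0.203, -2.124, 2.122]
force: [-0.4, -0.1, 0.6]
opening: -0.003
t: 12.98
eef_pos: [0.4896, 0.2252, 0.0822]
tcp_rot: [-0.204, -2.124, 2.122]
force: [0.5, -0.3, 0.6]
opening: 0.003
t 12.975 p [0.4896 0.2252 0.0822] F [ 0.51 -0.33  0.64] open 0.003
shift cm [0.09 0.22 0.05] turn [ 0.001 -0.004 -0.002]
```

```bash
python3 -m crank '[[0,0,0.1,0,0,0,0],[0,0,0.1,0,0,0,0]]'
python3 -m crank '[[0,0,0.1,0,0,0,0]]'
python3 -m crank '[[0,0,0.1,0,0,0,0]]'
python3 -m crank '[[0,0,0.1,0,0,0,0]]'
```

```text
t: 13.22
eef_pos: [0.4897, 0.2251, 0.0801]
tcp_rot: [-0.204, -2.124, 2.122]
force: [-0.4, 0.1, 1.5]
opening: -0.002
t: 13.35
eef_pos: [0.4897, 0.2252, 0.0791]
tcp_rot: [-0.204, -2.124, 2.122]
force: [-1.3, -1.0, 2.5]
opening: -0.004
t: 13.48
eef_pos: [0.4897, 0.2252, 0.0783]
tcp_rot: [-0.204, -2.124, 2.122]
force: [-1.0, 0.0, 3.9]
opening: 0.001
t: 13.6
eef_pos: [0.4897, 0.2252, 0.0775]
tcp_rot: [-0.204, -2.124, 2.122]
force: [-1.0, 0.1, 5.0]
opening: 0.001
```

```bash
python3 -m crank '[[0,0,0.08,0,0,0,0]]'
python3 -m crank '[[0,0,0.06,0,0,0,0]]'
python3 - <<'E'
from h import *
cv2.imwrite("pics/w8c.png",cv2.resize(viewer.snapshot("wrist")[150:350,150:490,::-1],None,fx=2.3,fy=2.3));plan('feed',0)
E
```

```text
t: 13.72
eef_pos: [0.4896, 0.2252, 0.0769]
tcp_rot: [-0.204, -2.125, 2.122]
force: [-2.2, -1.1, 4.9]
opening: -0.002
t: 13.85
eef_pos: [0.4897, 0.2252, 0.0765]
tcp_rot: [-0.204, -2.125, 2.122]
force: [-1.2, -1.0, 5.5]
opening: 0.001
t 13.9 p [0.4897 0.2252 0.0764] F [-1.81  0.32  5.66] open -0.001
shift cm [ 0.09 -0.36  0.05] turn [ 0.001 -0.004 -0.003]
```

View pics/w8c.png

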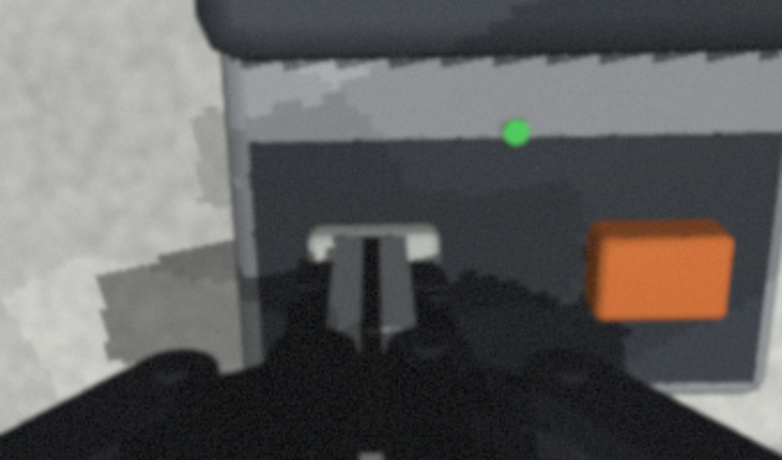

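The feed key (crop 375,245) is well down at about 5.6 N and the orange key is untouched. Now I'll release, lift, and check the scene.

```bash
python3 -m crank '[[0,0,-0.5,0,0,0,0],[0,0,-1,0,0,0,0],[0,0,-2.5,0,0,0,0],[0,0,-3,0,0,0,0],[0,0,-3,0,0,0,0],[0,1,-2,0,0,0,0],[0,4,0,0,0,0,0],[0,4,0,0,0,0,0],[0,0,0,0,0,0,0],[0,0,0,0,0,0,0]]'
python3 - <<'E'
from h import *
plan('feed',0)
for n in ("top","side","wrist"): cv2.imwrite(f"pics/{n}9.png",viewer.snapshot(n)[:,:,::-1])
for n in ("top","side"):
    a=cv2.imread(f"pics/{n}0.png").astype(int);b=cv2.imread(f"pics/{n}9.png").astype(int)
t=cv2.imread("pics/top9.png")[:,:,::-1].copy()
print(blobs(t,'orange',(205,207,243,240)),blobs(t,'blue',(365,175,465,225)),blobs(t,'green',(365,175,465,225)))
E
```

```text
t: 15.15
eef_pos: [0.4006, 0.2427, 0.2033]
tcp_rot: [-0.21, -2.129, 2.121]
force: [-0.1, 0.3, 0.8]
opening: -0.0
t 15.15 p [0.4006 0.2427 0.2033] F [-0.06  0.26  0.82] open -0.0
shift cm [-8.91 12.39  0.15] turn [ 0.004 -0.005 -0.007]
[([224.42, 224.32], 111)] [([403.93, 198.37], 129)] [([446.57, 211.9], 115)]
```

View pics/top9.png

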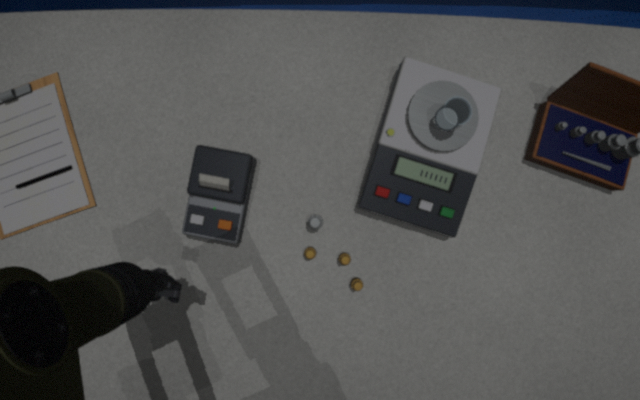

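View pics/side9.png

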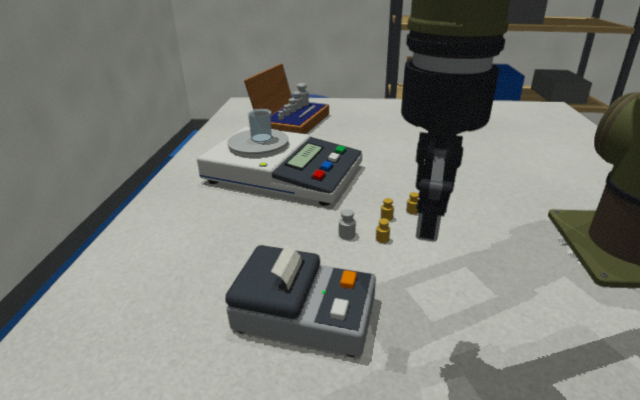

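View pics/wrist9.png

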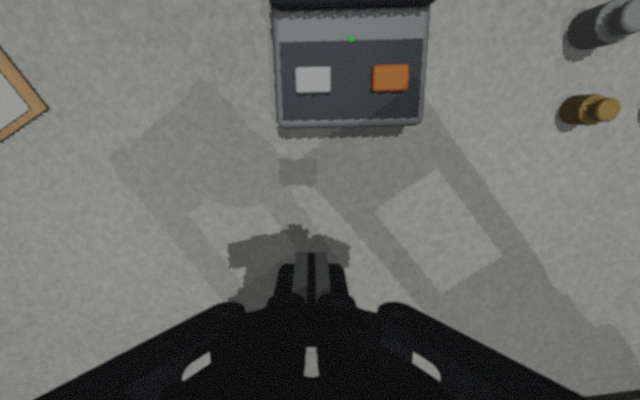

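All six keys are up. The printer's orange key is still at pixel (224.4,224.3), and the beaker (446,118) and weights (315,222) and (310,253) stand where they started. The arm is clear, so I'm handing in.

```bash
python3 -c "
from plant import order
print(order.job_done())"
```

```text
the job is handed in; nothing more can be done
None
```

I tapped the blue tare key, then the green print key, then the printer's white feed key, each with shut fingertips at about 5.5–6 N. That is slightly above the 5 N you suggested but short of bottoming out. The job was handed in at about 15.3 s of the 48 s allowed, and no verdict was reported.

- **Presses:** wrist pictures showed each key clearly down and the fingers centred on it. I estimate 3.5–4 mm of travel for each.
- **Releases:** tare and print were seen fully up before the next tap, and the final pictures showed all six keys up.
- **Scene:** the printer, beaker and both weights appeared unmoved in the top view. The printer's orange key was at the same pixel as at the start. The arm was clear with about zero force.
- **Disagreements:** the first top/wrist triangulation put the key tops about 5 mm lower than the dimensions imply. Touching the keys showed the given heights were right to about 1–2 mm. The force readings carried about 1 N of noise.

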